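Roll a sample tube until its code faces up and lay it under the reader

ROBOT

A 6-joint arm with a two-finger parallel gripper is mounted at the origin on the work surface. World frame = base frame: x ahead of the robot, y to its left, z up, the work surface at z = 0. Lengths are in mm, angles in rad, forces in N, time in s.
With the tool pointing down it reaches from about 225 to 875 mm from the base axis. Payload 3.4 kg.
Tool frame: the origin (TCP) lies at the very end of the fingers, on their centre line; the grasp point (between the pads) lies 19 mm behind it (r.pinch_z is the distance from the TCP to the grasp point, in mm); z points along the fingers, y is the direction in which the jaws open and shut (so a half turn about z gives the same grasp; the last joint's range is limited). The gripper opens to 85 mm and grips with 20 to 120 N. Pads are 22 mm wide; open, the fingers measure 114 mm over their backs; the gripper's body (76 mm by 85 mm) begins 54 mm behind the grasp point. The pads swing forward as they close: fully open they stand 13 mm farther back than shut.
Start: joints at [0.983, 0.276, 1.505, -0, 1.361, -0.121], TCP at [258.789, 513.508, 231.328] pointing down, gripper open.
Joint ranges: [-2.89, 2.89], [-0.75, 2.08], [0.22, 2.7], [-1.18, 4.32], [0.11, 2.71], [-2.7, 2.7]. Speed limits (rad/s): [2.57, 2.57, 3.14, 3.14, 3.14, 3.14].

INTERFACE

Orientations are given as [roll, pitch, yaw] about the fixed x, y, z axes, in that order (R = Rz(yaw) Ry(pitch) Rx(roll)).
In Python, from bench import r gives the robot as it stands.
- The arm moves only by the shell command python3 -m handwheel 'ROWS'. ROWS is JSON, a list of rows, each a list of 3 entries, a list of its own where there are three numbers: the shift along the tool's x, y, z in cm, then the turn, a rotation vector about the tool's x, y, z in rad, then the closure, from 0 (fully open) to 1 (shut). In form: [[[dx, dy, dz], [wx, wy, wz], grip], ...]. A call has 1 to 8 rows; each row shifts and turns the commanded pose from where the row before left it, along the tool's axes as they then stand; what a row does not reach is not made up. A row lasts 1/8 s, in which the tool goes at most 62.5 mm and 10.7 degrees, less where a joint would pass 70% of its speed; a pose out of reach is approached as far as the arm can. A call is refused whole if a number of a shift passes 6.25 or a number of a turn 0.188, either way. A call with a gripper value outside its range is refused whole. The fingers move at their own pace and stop on an object; the grip force is fixed at half the most. Time passes only in rows, so rows that do not move let the fingers close. It gives the time, the measured TCP pose, the force and the opening at its end, in the units of the state.
- r.get_obs(): the state, without advancing time (a new reading comes with each control period).
- r.get_image(name): name is "side" or "top" or "wrist"; returns the picture (420x560x3 uint8, red, green, blue); there is no depth.
- r.camera_params(name): a dict with "intrinsics" (3x3 intrinsics, pixels), "distortion" ([k1, k2, p1, p2, k3] as OpenCV has them; the pictures are not rectified), "xyz" and "orientation" of the camera in the world. Camera axes: x right, y down, z forward; pixel columns grow to the right and rows downward; lengths in mm; the calibration is good to about 2 mm. A picture is of the moment at which its call begins: read the wrist's pose just before it. camera_params takes no time and is no camera call; for the wrist camera it gives the pose at the moment of the call.
- r.sign_off(): hands the job in, once; it reports no verdict.
Trained networks look in the newest picture that a camera, given by its name, has taken for a name from the list of things; names that differ only in an ending like _2 or _b are one class to them, and where a whole thing is asked for, a point or a joint stands for the part that bears it (a point fixed in the world has none). Each returns a list of dicts, best first, with "conf" (0 to 1); they miss things now and then, are a little off and sometimes report something else, mostly with a low value. They report only what shows in the picture. A call takes as long as a camera call.
- r.find_in(thing, camera): "extent" ([centre column, centre row, width, height] in pixels, round what is visible of it).
- r.trace(thing, camera): "region" (420x560 bool, what is visible of it) and "extent" ([centre column, centre row, width, height] in pixels, round what is visible of it).
- r.pinpoint(thing, camera): "point" ([row, column] in pixels: a listed point, or the origin of a listed thing).
The state is a dict: "clock": time; "q": joint angles; "qd": joint speeds; "joint_torque": joint torques, N m; "ee_pos": TCP position; "tool_rot": TCP orientation; "contact_force": force on the tool from outside, world axes, zero at the start; "ft_torque": the same for the moment, N m; "grip_width": finger opening in mm.
Only numpy, scipy, OpenCV 4.12 (cv2) and the standard library are available. Lean on these libraries where they do the work, as an engineer would, in place of code of your own. Each camera call takes 0.05 s, during which the arm holds its last target. There are 200 camera calls.

TASK

The glass sample tube lies hard against the far wall of the tray, where no finger gets behind it. Roll it out across the tray floor, clear of the wall, until its printed code faces straight up, then pick it up and lay it in the middle of the code reader's two V-shaped rests with the code still facing straight up. The glass is thin, so handle it gently, and leave everything else in the tray and on the bench where it is.

Things in the scene. Friction and masses are not known exactly. Their poses are not given: they have to be found in the camera images.
- tube: Sample tube: plain glass cylinder 30 mm across, 104 mm long, about 70 g; a pale ribbed screw cap, same diameter, forms the last 16 mm at its +y end. Origin on the axis at mid length; own y is the tube's axis. Starts lying on the tray floor touching the far (+x) wall, axis along the wall, near its middle. Rolls straight, 94 mm a turn, and stays where left. Thin glass: grip it with 10 to 20 N.
- code (a point): White label with black bars stuck round the tube: 56 mm long, covering 29 mm of the circumference. Origin on the tube's axis at mid length; y along that axis towards the cap; z points out through the label's middle, so the code faces straight up when z points up. It may face any way round the tube at the start. Short fine ticks are printed on the opposite side. It turns with the tube.
- tray: Shallow grey tray, fixed. Inside 200 (x) by 260 mm (y), floor 4 mm and rim 28 mm above the bench, upright walls 5 mm thick, thin lip outside. Origin at the centre of its underside; own +x points to the far wall (inner face at x = 100 mm) where the tube starts, so the tube rolls out towards -x. Turned by up to 0.35 rad; left or right on the bench.
- tray_floor (a point): Centre of the tray floor's upper surface, 4 mm above the bench; axes as the tray's. Friction of the tube on it about 0.6, on fingers the same or more. A fingertip pressed on the tube's top with 4 to 20 N rolls it without slip, the tube going half as far as the finger; the top of the tube is 30 mm above this surface.
- reader: Code reader, fixed: black base plate 310 x 120 x 8 mm, two black V-rests, and at the far (+x) end an aluminium column with a grey reading head. Origin at bench height under the middle of the rests; x along the tube's place, towards the column. Column at x = 215 mm, 243 mm high; head overhangs to x = 125 mm at 170 to 255 mm height. Turned by up to 0.4 rad.
- rest (a point): Where the tube's mid-length axis point lies when it rests in the middle of the two V-rests, 50 mm above the bench; x along the tube's axis. Rests at x = -38 and +38 mm, 14 mm thick, 46 mm high, 58 mm wide, with a 90 degree V and 62 mm clear between them for fingers. Either end of the tube may point to the column.
- slim_tube: Bystander: slim tube 16 mm by 101 mm with a 19 mm purple cap, lying in the tray along the +y side wall (109 mm from the tray's middle). Origin on its axis at mid length.
- vial: Bystander: small amber jar 27 mm by 52 mm standing in the tray's near -y corner. Origin at the centre of its underside.
- beaker: Bystander: pale cup 72 mm wide, 85 mm high, standing at the front of the bench near the robot. Origin at the centre of its underside.
- marker: Bystander: black square-bodied marker pen about 134 mm long, 13 mm thick, lying at the front of the bench near the robot. Origin on its underside.
- cap: Bystander: loose purple screw cap 32 mm across, 12 mm high, at the front of the bench near the robot. Origin at the centre of its underside.

How it is judged (in metres and radians):
On the way:
1. the tube lies at rest on the tray floor with its code facing up (within 23 degrees), rolled out so that its axis is at least 40 mm from the far wall's face (angle between code's own z axis and vertical below 0.4 rad and x of tube in the frame of tray below 0.06 m and z of tube in the frame of tray_floor below 0.018 m and contact force between tube and tray above 0.1 N and linear speed of tube below 0.03 m/s), for 0.2 s.
At the end, for the whole second after the job is handed in: The tube lies at rest in the reader's two V-rests: its mid-length axis point within 12 mm along and 4 mm across and in height of the rest point, its axis within 0.1 rad of the rests', the code facing straight up within 0.30 rad (17 degrees), and it is released (angle between code's own z axis and vertical below 0.3 rad and x of tube in the frame of rest between -0.012 and 0.012 m and y of tube in the frame of rest between -0.004 and 0.004 m and z of tube in the frame of rest between -0.004 and 0.004 m and angle between the y axis of tube and the x axis of reader, either way round below 0.1 rad and linear speed of tube below 0.01 m/s and angular speed of tube below 0.1 rad/s); the robot touches nothing.
It fails at once if the tube is pressed or squeezed hard (over 70 N in all from the fingers) (contact force between the fingers and tube above 70 N).
It fails at once if the tube is banged or pushed hard onto the reader (over 50 N) (contact force between tube and reader above 50 N).
It fails at once if another thing in the tray or on the bench is moved by more than 20 mm (distance of any of slim_tube, vial, beaker, marker, cap from where it was at the start of the episode above 0.02 m).
It also fails if it takes over 72 s, if anything falls off the work surface, if the arm or the gripper's body presses on something with over 40 N, if the wrist force passes 120 N, or if a joint passes its speed limit or range.

## Working session

There is one attempt and no reset: what is moved stays moved. The work goes in short steps, Python scripts to look and compute and a shell command to move; the robot and the scene stay as the last step left them, time stands still between calls to the robot, and variables do not carry over. Pictures are saved under pics/ and viewed, about 8 in all and at most 12, crops included, and the job is handed in when it is done.

```bash
ls; mkdir -p pics
cat > h.py <<'E'
from bench import r
import numpy as np, cv2
from scipy.spatial.transform import Rotation as R
def cam(n):
    p=r.camera_params(n); return np.array(p["intrinsics"],float),np.array(p["distortion"],float),np.array(p["xyz"],float),R.from_euler('xyz',p["orientation"]).as_matrix()
def ray(c,uv):
    K,D,t,M=c; u=cv2.undistortPoints(np.array(uv,float).reshape(-1,1,2),K,D).reshape(-1,2)
    return t,(M@np.c_[u,np.ones(len(u))].T).T
def onplane(c,uv,z):
    t,d=ray(c,uv); return t+d*((z-t[2])/d[:,2])[:,None]
def proj(c,P):
    K,D,t,M=c; return cv2.projectPoints((np.array(P,float).reshape(-1,3)-t)@M,np.zeros(3),np.zeros(3),K,D)[0].reshape(-1,2)
def tri(c1,a,c2,b):
    t1,d1=ray(c1,[a]);t2,d2=ray(c2,[b]);d1=d1[0];d2=d2[0]
    s=np.linalg.lstsq(np.c_[d1,-d2],t2-t1,rcond=None)[0]
    p,q=t1+s[0]*d1,t2+s[1]*d2; return (p+q)/2,np.linalg.norm(p-q)
def save(n,im): cv2.imwrite('pics/'+n+'.png',cv2.cvtColor(im,cv2.COLOR_RGB2BGR))
E
python3 - <<'E'
from h import *
np.set_printoptions(precision=1,suppress=True)
ims=[r.get_image(n) for n in("top","side","wrist")]
save('top',ims[0]);save('sw',np.hstack([ims[1],ims[2]])[:, :] if 0 else cv2.resize(np.hstack([ims[1],ims[2]]),(800,300)))
C={n:cam(n) for n in("top","side","wrist")}
for n in C: print(n,C[n][2],C[n][3][:,2],C[n][0][0,0])
for th in ["tube","code","tray_floor","tray","reader","rest","slim_tube"]:
    for n in("top","side"):
        l=r.pinpoint(th,n)[:2]
        print(th,n,[(np.round(x["point"],1),round(x["conf"],2)) for x in l])
o=r.get_obs();print(o["ee_pos"],o["tool_rot"],o["contact_force"],o["clock"])
E
```

```text
pics
top [ 324.9   -0.1 1094.9] [ 0.2 -0.  -1. ] 475.9714580242817
side [ 273.2 -634.9  515.1] [ 0.3  0.8 -0.6] 387.2139268619357
wrist [193.7 545.6 373.6] [ 0.2 -0.1 -1. ] 326.5914940219855
tube top [(array([150.6, 362.9]), 0.69), (array([210.6, 399.2]), 0.36)]
tube side [(array([279.8, 403.8]), 0.82), (array([279.7, 403.6]), 0.34)]
code top [(array([149.2, 362.1]), 0.41)]
code side [(array([286.5, 354.2]), 0.59), (array([281.8, 401.8]), 0.54)]
tray_floor top [(array([185.4, 349.1]), 0.89), (array([210.1, 400.4]), 0.71)]
tray_floor side [(array([282.6, 351.9]), 0.69), (array([177.1, 276.5]), 0.58)]
tray top [(array([188.1, 353.2]), 0.96)]
tray side [(array([285.2, 353.8]), 0.89)]
reader top [(array([194.6, 172.3]), 0.83)]
reader side [(array([176.5, 276.5]), 0.72)]
rest top [(array([183.2, 167. ]), 0.71), (array([211.8, 400. ]), 0.61)]
rest side []
slim_tube top [(array([180.9, 304.1]), 0.87)]
slim_tube side [(array([242.5, 329.9]), 0.87), (array([281.3, 350.2]), 0.43)]
[258.8 513.5 231.3] [3.1 0.  2.7] [ 0.1 -0.  -0.1] 0.85
```

View pics/top.png

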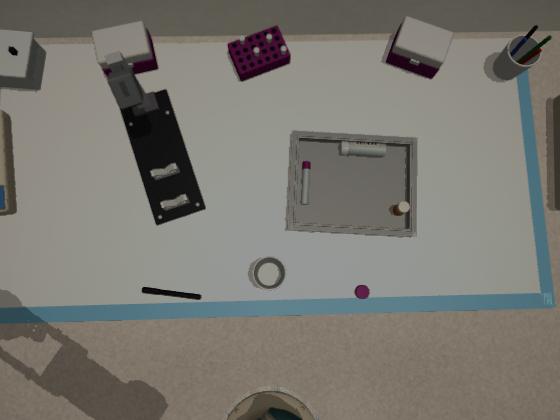

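View pics/sw.png

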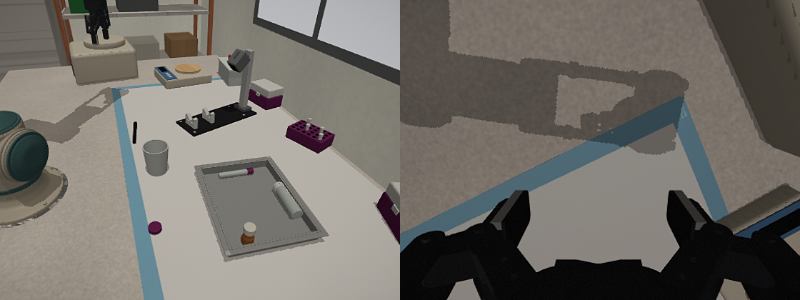

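Run:
```python
from h import *
np.set_printoptions(precision=1,suppress=True)
ct,cs=cam("top"),cam("side")
for n,a,b in [("tube",(362.9,150.6),(403.8,279.8)),("floor",(349.1,185.4),(351.9,282.6)),("tray",(353.2,188.1),(353.8,285.2)),("reader",(172.3,194.6),(276.5,176.5)),("slim",(304.1,180.9),(329.9,242.5))]:
    print(n,*tri(ct,a,cs,b))
print(onplane(ct,[(167,183.2)],50),onplane(ct,[(362.9,150.6)],19),onplane(ct,[(349.1,185.4)],4))
o=r.get_obs(); print(o["tool_rot"]); M=R.from_euler('xyz',o["tool_rot"]).as_matrix();print(M)
# tray: minAreaRect of region
t=r.trace("tray","top")[0];m=t["region"].astype(np.uint8)
c=max(cv2.findContours(m,0,2)[0],key=cv2.contourArea);b=cv2.boxPoints(cv2.minAreaRect(c));print(onplane(ct,b,28))
```

```text
tube [ 645.3 -235.2   19.9] 8.931336737073524
floor [ 564.6 -200.6    2.9] 5.294692134321852
tray [ 559.8 -210.2    6.8] 10.915373842678003
reader [553.2 215.2  -4.8] 5.26891562510648
slim [572.4 -93.   10.4] 2.132574395543595
[[565.6 217.   50. ]] [[ 641.3 -233.4   19. ]] [[ 561.8 -199.4    4. ]]
[3.1 0.  2.7]
[[-0.9  0.5  0. ]
 [ 0.5  0.9  0. ]
 [-0.   0.  -1. ]]
[[ 455.5  -47.    28. ]
 [ 693.1  -66.1   28. ]
 [ 671.  -370.2   28. ]
 [ 433.4 -340.6   28. ]]
```

Top: the tube lies at (363,149) with its cap to the left (+y), the slim tube at (305,183) and the vial at (401,209). The rests are at (165,171) and (175,202), and the column lies up and left of them. The side view agrees. Next I'll move the wrist camera over the tube.

```bash
cat >> h.py <<'E'
def to(xyz,ya,tilt=None):
    """tool-frame delta (cm) and rotvec to reach TCP xyz, tool y axis at world angle ya, pointing down"""
    o=r.get_obs(); M=R.from_euler('xyz',o["tool_rot"]).as_matrix()
    y=np.array([np.cos(ya),np.sin(ya),0]);z=np.array([0,0,-1.]);T=np.c_[np.cross(y,z),y,z]
    print("delta cm",np.round(M.T@(np.array(xyz)-o["ee_pos"])/10,2),"rot",np.round(R.from_matrix(M.T@T).as_rotvec(),3))
E
python3 -c "
from h import *
to([600,-215,235],-0.075)"
```

```text
delta cm [-63.26 -49.7   -0.37] rot [ 0.    -0.     1.179]
```

```bash
python3 -m handwheel '[[[-4.5,-3.55,0],[0,0,0],0],[[-4.5,-3.55,0],[0,0,0],0],[[-4.5,-3.55,0],[0,0,0],0],[[-4.5,-3.55,0],[0,0,0],0],[[-4.5,-3.55,0],[0,0,0],0],[[-4.5,-3.55,0],[0,0,0],0],[[-4.5,-3.55,0],[0,0,0],0]]' && python3 -m handwheel '[[[-4.5,-3.55,0],[0,0,0],0],[[-4.5,-3.55,0],[0,0,0],0],[[-4.5,-3.55,0],[0,0,0],0],[[-4.5,-3.55,0],[0,0,0],0],[[-4.5,-3.55,0],[0,0,0],0],[[-4.5,-3.55,0],[0,0,0],0],[[-4.5,-3.55,0],[0,0,0],0]]' && python3 -m handwheel '[[[0,0,0],[0,0,0.17],0],[[0,0,0],[0,0,0.17],0],[[0,0,0],[0,0,0.17],0],[[0,0,0],[0,0,0.17],0],[[0,0,0],[0,0,0.17],0],[[0,0,0],[0,0,0.17],0],[[0,0,0],[0,0,0.16],0.5],[[0,0,0],[0,0,0],0.5]]'
python3 - <<'E'
from h import *
np.set_printoptions(precision=1,suppress=True)
o=r.get_obs();print(o["ee_pos"],o["tool_rot"],o["grip_width"],o["clock"],np.round(o["q"],2))
im=r.get_image("wrist");save('w1',im);c=cam("wrist");print(c[2],c[3][:,2])
for th,z in [("tube",19),("code",19),("tray_floor",4),("slim_tube",12),("vial",0)]:
    for x in r.pinpoint(th,"wrist")[:2]: p=x["point"];print(th,p,x["conf"],onplane(c,[p[::-1]],z))
to([600,-215,235],-0.075)
E
```

```text
clock: 1.78
ee_pos: [428.9, 148.2, 231.6]
tool_rot: [3.141, 0.001, 2.675]
contact_force: [0.2, 0.6, -0.9]
grip_width: 85.3
clock: 2.65
ee_pos: [598.4, -215.7, 231.3]
tool_rot: [3.141, 0.0, 2.674]
contact_force: [0.4, -0.4, 0.6]
grip_width: 85.6
clock: 3.65
ee_pos: [597.7, -213.8, 231.3]
tool_rot: [3.142, -0.0, 1.497]
contact_force: [-1.2, 0.6, 0.2]
grip_width: 51.5
[ 597.7 -213.8  231.3] [ 3.1 -0.   1.5] 51.528771985494856 3.65 [-0.5  0.4  1.4  0.   1.4 -0.4]
[ 601.6 -142.6  374.2] [-0.  -0.3 -1. ]
tube [195.0, 322.5] 0.8 [[ 645.7 -229.7   19. ]]
code [198.5, 321.6] 0.59 [[ 644.6 -233.6   19. ]]
tray_floor [173.6, 246.3] 0.57 [[ 561.6 -202.     4. ]]
slim_tube [69.3, 239.4] 0.67 [[565.9 -92.3  12. ]]
vial [261.3, 206.0] 0.47 [[ 500. -309.    0.]]
delta cm [-0.1  0.2 -0.4] rot [ 0. -0. -0.]
```

View pics/w1.png

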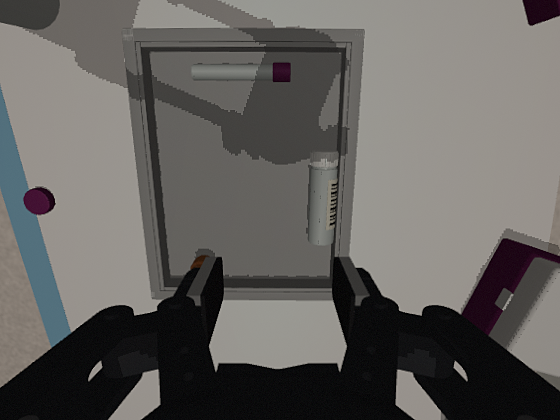

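The wrist view shows the tray with its sides upright. The tube is at cols 308-338, rows 152-244, cap up (+y). Black bars show only on its far, wall side at cols 328-338. I'll zoom in on that.

Run:
```python
from h import *
np.set_printoptions(precision=1,suppress=True)
im=cv2.imread('pics/w1.png')[145:250,290:365]; cv2.imwrite('pics/w1c.png',cv2.resize(im,None,fx=5.5,fy=5.5,interpolation=cv2.INTER_NEAREST))
c=cam("wrist")
for col in range(304,342,1): print(col,onplane(c,[(col,205)],19)[0,:2],cv2.imread('pics/w1.png')[178:230,col].mean(1).astype(int)[::4])
# tray inner edges from picked corners (floor) 
t=[x for x in r.trace("tray","wrist")][0]["region"].astype(np.uint8)
cc=max(cv2.findContours(t,0,2)[0],key=cv2.contourArea);print(cv2.minAreaRect(cc))
q=onplane(c,[(124,30),(363,30),(336,298)],28);print(q)
w=onplane(c,[(353,44),(331,288)],28);print("far wall top",w,np.arctan2(*(w[0]-w[1])[:2]))
```

```text
304 [ 624.5 -239.8] [100  99  99  99 100  99  99  99  99 100 100  99  99]
305 [ 625.7 -239.9] [100  99 100  99 100  99  99 102 101 101 100  99  99]
306 [ 626.8 -240. ] [100 101 102 101 101 102 102 102 102 102 101 101 102]
307 [ 627.9 -240.1] [102 103 102 103 102 103 102  59  60  58  58 101 103]
308 [ 629.  -240.1] [103 103  59  60  60  59  58  61  59  60  56  54  56]
309 [ 630.1 -240.2] [55 57 57 58 56 57 59 61 58 68 70 74 76]
310 [ 631.3 -240.3] [60 63 67 65 70 73 77 81 81 83 86 89 89]
311 [ 632.4 -240.4] [76 78 79 83 84 85 86 87 90 89 91 92 93]
312 [ 633.5 -240.5] [83 84 86 88 88 89 91 92 95 95 95 98 98]
313 [ 634.6 -240.6] [ 89  90  91  92  94  96  95  98  98 100 101 103 103]
314 [ 635.8 -240.6] [ 94  96  98  90  99 101 102 102 104 106 106 107 109]
315 [ 636.9 -240.7] [100 101 103 105 104 105 107 107 108 108 109 110 110]
316 [ 638.  -240.8] [105 105 106 107 107 108 109 110 110 112 112 113 114]
317 [ 639.1 -240.9] [107 107 108 109 111 111 112 112 113 115 115 117 117]
318 [ 640.3 -241. ] [110 111 111 112 112 115 115 116 116 118 119 119 119]
319 [ 641.4 -241.1] [114 114 114 115 117 1
[... 1139 characters left out ...]
9]
335 [ 659.4 -242.4] [ 99 115 122 103  59  90  84  30  20   0  50  27  31]
336 [ 660.5 -242.5] [91 94 93 82 61 16 30 25 39 44 44 60 72]
337 [ 661.6 -242.5] [ 53  25  35  34  41  43  45  64  80  96 102 110 110]
338 [ 662.8 -242.6] [ 41  47  51  66  88 100 105 110 109 104 101 101 101]
339 [ 663.9 -242.7] [ 88 102 107 111 109 104 102 100 100 100  98  98  96]
340 [ 665.  -242.8] [106 105 102 101 102 100  99  99  97  95  91  91  64]
341 [ 666.2 -242.9] [102 101  99  98  96  95  90  92  62  60  64  88  99]
((242.5, 163.5), (273.0, 243.0), 90.0)
[[ 460.3  -50.2   28. ]
 [ 689.5  -67.9   28. ]
 [ 656.5 -355.6   28. ]]
far wall top [[ 679.7  -79.6   28. ]
 [ 650.8 -341.6   28. ]] 0.1097502462818758
```

View pics/w1c.png

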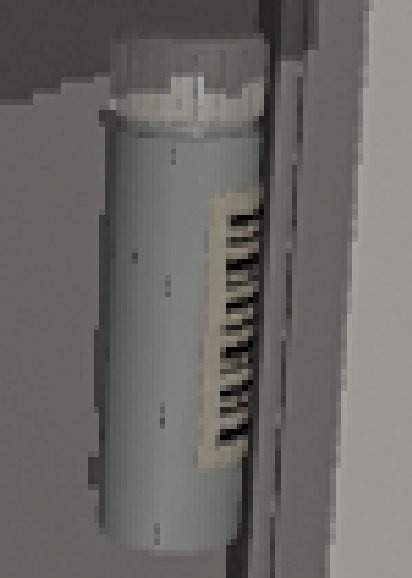

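The white label's near edge is at column ~327 and the tube spans columns 309-337. So the label's middle is about 1.15 rad from up, on the wall side. That needs a roll of ~17.5 mm, which isn't clear of the wall, so I'll add one full turn (~112 mm in all), in strokes. First I need precise axis and tray yaw.

Run:
```python
from h import *
np.set_printoptions(precision=3,suppress=True)
c=cam("wrist"); ct=cam("top")
a=onplane(c,[(323.8,167),(320.4,241)],19);print(a,"axis lean",np.arctan2(*(a[0]-a[1])[:2]))
for n,cc in(("wrist",c),("top",ct)):
    r.get_image(n)
    l=r.trace("tube",n)
    if l:
        t=l[0];v=np.argwhere(t["region"])[:,::-1].astype(float);P=onplane(cc,v,19)[:,:2];m=P.mean(0);w,V=np.linalg.eigh(np.cov((P-m).T));ax=V[:,1]*np.sign(V[1,1]);s=(P-m)@ax;print(n,t["conf"],m,np.arctan2(*ax),s.min(),s.max())
# tray rim by line fits, top image: inner/outer edges
im=cv2.cvtColor(r.get_image("top"),cv2.COLOR_RGB2GRAY)
for s in cv2.createLineSegmentDetector().detect(im[115:250,275:430])[0].reshape(-1,2,2):
    s=s+[275,115]; P=onplane(ct,s,28)[:,:2]; d=P[1]-P[0]
    if np.linalg.norm(d)>110: print(s.ravel().round(0),P.mean(0).round(1),"yaw",(np.arctan2(d[1],d[0])+np.pi/4)%(np.pi/2)-np.pi/4)
im=cv2.cvtColor(r.get_image("wrist"),cv2.COLOR_RGB2GRAY)
for s in cv2.createLineSegmentDetector().detect(im[:300])[0].reshape(-1,2,2):
    P=onplane(c,s,28)[:,:2]; d=P[1]-P[0]
    if np.linalg.norm(d)>110 and s[:,0].min()>110: print(s.ravel().round(0),P.mean(0).round(1),"yaw",(np.arctan2(d[1],d[0])+np.pi/4)%(np.pi/2)-np.pi/4)
```

```text
[[ 648.273 -198.565   19.   ]
 [ 641.371 -284.557   19.   ]] axis lean 0.08009197738137763
wrist 0.55 [ 645.377 -232.231] 0.07321082675316067 -57.48761361337191 52.12610281875096
top 0.63 [ 650.724 -190.895] -0.37135295470687607 -65.87958207127753 15.070903794275024
[314. 249. 337. 198.] [ 470.9 -137.5] yaw -0.44946603426247606
[361. 127. 335. 185.] [ 628.1 -196.5] yaw -0.464860556173051
[351. 183. 372. 135.] [ 619.7 -227.1] yaw -0.44827665426599694
[151. 298. 124.  64.] [ 444.4 -210.3] yaw -0.07818670266197492
[340. 157. 334. 256.] [ 660.  -243.9] yaw -0.08085811080011607
[164. 288. 139.  42.] [ 462.3 -194.6] yaw -0.07771732832669054
[141.  47. 344.  46.] [572.6 -73.6] yaw -0.07551668862769034
[149.  53. 170. 277.] [ 471.4 -192.9] yaw -0.07823329197569584
[339.  51. 151.  51.] [574.6 -78.3] yaw -0.07711604065488498
[364.  31. 348. 263.] [ 681.  -189.7] yaw -0.07847923420636826
[134.  41. 252.  40.] [525.6 -64.5] yaw -0.07448664829416629
```

```bash
python3 -c "
from h import *
to([653,-233.5,60],-0.078)"
```

```text
delta cm [-1.54  5.66 17.13] rot [ 0.    -0.     0.002]
```

```bash
python3 -m handwheel '[[[-0.4,1.4,4.2],[0,0,0],1],[[-0.4,1.4,4.2],[0,0,0],1],[[-0.4,1.4,4.2],[0,0,0],1],[[-0.34,1.4,4.2],[0,0,0],1],[[0,0,1],[0,0,0],1],[[0,0,0.6],[0,0,0],1],[[0,0,0],[0,0,0],1],[[0,0,0],[0,0,0],1]]'
python3 - <<'E'
from h import *
im=r.get_image("wrist");save('w2',im)
E
```

```text
clock: 5.3
ee_pos: [653.1, -233.8, 49.3]
tool_rot: [3.139, 0.001, 1.495]
contact_force: [0.5, -0.2, 0.6]
grip_width: -0.2
```

View pics/w2.png

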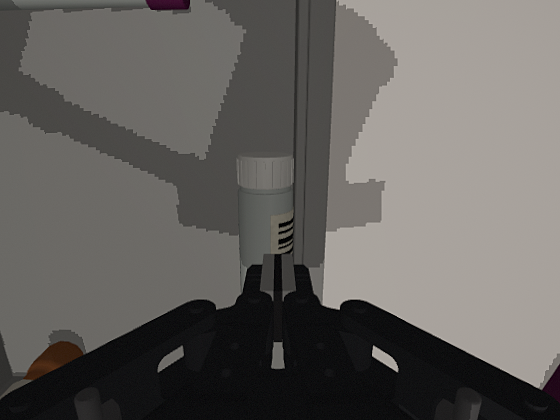

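The closed tips (cols 263-295) sit over the tube's wall side and are about 15 mm wide along the rolling direction. Now I'll feel for contact.

```bash
python3 -m handwheel '[[[0,-0.1,0.7],[0,0,0],1],[[0,-0.1,0.5],[0,0,0],1],[[0,0,0.2],[0,0,0],1],[[0,0,0],[0,0,0],1]]';python3 -m handwheel '[[[0,0,0.2],[0,0,0],1],[[0,0,0],[0,0,0],1]]'
```

```text
clock: 5.85
ee_pos: [650.8, -233.2, 34.0]
tool_rot: [3.141, -0.0, 1.495]
contact_force: [-0.1, 1.2, 4.0]
grip_width: -0.3
clock: 6.1
ee_pos: [650.9, -233.2, 33.9]
tool_rot: [3.14, 0.0, 1.495]
contact_force: [-3.2, 2.6, 12.6]
grip_width: -0.0
```

```bash
python3 -m handwheel '[[[0,-0.5,0],[0,0,0],1],[[0,-0.5,0],[0,0,0],1],[[0,-0.5,0],[0,0,0],1]]';python3 -m handwheel '[[[0,-0.5,0],[0,0,0],1],[[0,-0.5,0],[0,0,0],1],[[0,-0.3,0],[0,0,0],1],[[0,0,0],[0,0,0],1]]'
python3 - <<'E'
from h import *
im=r.get_image("wrist");save('w3',im);c=cam("wrist")
t=r.trace("tube","wrist")
for x in t[:2]:print(x["conf"],x["extent"])
for p in r.pinpoint("tube","wrist"):print(p,onplane(c,[p["point"][::-1]],19))
E
```

```text
clock: 6.48
ee_pos: [637.5, -232.2, 33.8]
tool_rot: [3.136, 0.0, 1.495]
contact_force: [-0.9, 2.3, 11.3]
grip_width: 0.2
clock: 6.98
ee_pos: [623.1, -231.1, 33.2]
tool_rot: [3.139, 0.0, 1.495]
contact_force: [-1.9, 2.4, 9.6]
grip_width: 0.3
0.74 [298.6, 255.3, 62.6, 201.1]
{'point': [259.2, 294.4], 'conf': 0.71} [[ 630.77703161 -231.81660388   19.        ]]
```

```bash
python3 -m handwheel '[[[0,0,-0.8],[0,0,0],1],[[0,1.4,0],[0,0,0],1],[[0,0,0.6],[0,0,0],1],[[0,0,0.2],[0,0,0],1],[[0,-0.5,0],[0,0,0],1],[[0,-0.6,0],[0,0,0],1],[[0,-0.6,0],[0,0,0],1],[[0,-0.6,0],[0,0,0],1]]';python3 -m handwheel '[[[0,-0.5,0],[0,0,0],1],[[0,0,0],[0,0,0],1]]'
python3 - <<'E'
from h import *
im=r.get_image("wrist");save('w4',im);c=cam("wrist")
for x in r.trace("tube","wrist")[:2]:print(x["conf"],x["extent"])
for n in("tube","code"):
  for p in r.pinpoint(n,"wrist")[:2]:print(p,onplane(c,[p["point"][::-1]],19))
E
```

```text
clock: 8.12
ee_pos: [616.0, -231.1, 33.8]
tool_rot: [3.136, 0.001, 1.495]
contact_force: [0.4, 2.0, 12.8]
grip_width: -0.6
clock: 8.38
ee_pos: [609.7, -230.6, 33.4]
tool_rot: [3.138, 0.001, 1.495]
contact_force: [-0.8, 0.9, 13.4]
grip_width: -0.1
0.92 [296.2, 256.3, 65.0, 201.0]
{'point': [256.9, 294.9], 'conf': 0.71} [[ 617.8023364  -230.22025216   19.        ]]
{'point': [254.2, 291.6], 'conf': 0.86} [[ 616.17455278 -228.55950688   19.        ]]
{'point': [257.0, 294.6], 'conf': 0.41} [[ 617.64234986 -230.26508117   19.        ]]
```

```bash
S='x'; python3 -m handwheel '[[[0,0,-0.8],[0,0,0],1],[[0,1.4,0],[0,0,0],1],[[0,0,0.6],[0,0,0],1],[[0,0,0.2],[0,0,0],1],[[0,-0.5,0],[0,0,0],1],[[0,-0.6,0],[0,0,0],1],[[0,-0.6,0],[0,0,0],1],[[0,-0.6,0],[0,0,0],1]]';python3 -m handwheel '[[[0,-0.5,0],[0,0,0],1],[[0,0,-0.8],[0,0,0],1],[[0,1.4,0],[0,0,0],1],[[0,0,0.6],[0,0,0],1],[[0,0,0.2],[0,0,0],1],[[0,-0.5,0],[0,0,0],1],[[0,-0.6,0],[0,0,0],1],[[0,-0.6,0],[0,0,0],1]]';python3 -m handwheel '[[[0,-0.6,0],[0,0,0],1],[[0,-0.5,0],[0,0,0],1],[[0,0,0],[0,0,0],1]]'
python3 - <<'E'
from h import *
im=r.get_image("wrist");save('w5',im);c=cam("wrist")
for x in r.trace("tube","wrist")[:2]:print(x["conf"],x["extent"])
for n in("tube","code"):
  for p in r.pinpoint(n,"wrist")[:2]:print(p,onplane(c,[p["point"][::-1]],19))
E
```

```text
clock: 9.57
ee_pos: [602.3, -230.0, 33.8]
tool_rot: [3.135, 0.001, 1.495]
contact_force: [0.5, 2.3, 14.5]
grip_width: 0.0
clock: 10.58
ee_pos: [594.4, -229.4, 33.8]
tool_rot: [3.135, 0.001, 1.495]
contact_force: [0.2, 2.3, 15.1]
grip_width: 0.1
clock: 10.95
ee_pos: [582.7, -228.5, 33.7]
tool_rot: [3.137, 0.001, 1.495]
contact_force: [-0.5, 1.9, 15.8]
grip_width: -0.2
0.58 [289.6, 256.4, 62.4, 202.7]
{'point': [257.8, 288.1], 'conf': 0.94} [[ 587.2705254  -228.49280869   19.        ]]
{'point': [255.8, 287.7], 'conf': 0.44} [[ 587.13585253 -227.33951234   19.        ]]
{'point': [258.7, 288.5], 'conf': 0.19} [[ 587.44652789 -229.02216973   19.        ]]
```

```bash
python3 -m handwheel '[[[0,0,-0.8],[0,0,0],1],[[0,1.2,0],[0,0,0],1],[[0,0,0.6],[0,0,0],1],[[0,0,0.2],[0,0,0],1],[[0,-0.5,0],[0,0,0],1],[[0,-0.6,0],[0,0,0],1],[[0,-0.6,0],[0,0,0],1],[[0,-0.6,0],[0,0,0],1]]';python3 -m handwheel '[[[0,-0.5,0],[0,0,0],1],[[0,0,-0.8],[0,0,0],1],[[0,1.4,0],[0,0,0],1],[[0,0,0.6],[0,0,0],1],[[0,0,0.2],[0,0,0],1],[[0,-0.5,0],[0,0,0],1],[[0,-0.6,0],[0,0,0],1],[[0,-0.6,0],[0,0,0],1]]';python3 -m handwheel '[[[0,-0.6,0],[0,0,0],1],[[0,-0.5,0],[0,0,0],1],[[0,0,-0.8],[0,0,0],1],[[0,1.4,0],[0,0,0],1],[[0,0,0.6],[0,0,0],1],[[0,0,0.2],[0,0,0],1],[[0,-0.5,0],[0,0,0],1],[[0,-0.5,0],[0,0,0],1]]'; python3 -m handwheel '[[[0,-0.6,0],[0,0,0],1],[[0,-0.6,0],[0,0,0],1],[[0,-0.5,0],[0,0,0],1],[[0,0,-1],[0,0,0],1],[[-4,0,-2],[0,0,0],1],[[-5,0,-4],[0,0,0],1],[[-4,0,-4],[0,0,0],1],[[0,0,0],[0,0,0],1]]'
python3 - <<'E'
from h import *
np.set_printoptions(precision=1,suppress=True)
im=r.get_image("wrist");save('w6',im);c=cam("wrist")
for x in r.trace("tube","wrist")[:2]:
  print(x["conf"],x["extent"]);v=np.argwhere(x["region"])[:,::-1].astype(float);P=onplane(c,v,19)[:,:2];print(P.mean(0))
for n in("tube","code"):
  for p in r.pinpoint(n,"wrist")[:2]:print(p,onplane(c,[p["point"][::-1]],19))
print(c[2])
u,v=map(int,r.find_in("tube","wrist")[0]["extent"][:2]);q=im[max(0,v-80):v+80,max(0,u-80):u+80];save('w6c',cv2.resize(q,None,fx=3.7,fy=3.7,interpolation=2));print(u-80,v-80)
E
```

```text
clock: 12.15
ee_pos: [572.4, -227.7, 33.7]
tool_rot: [3.135, 0.001, 1.494]
contact_force: [0.7, 1.9, 16.0]
grip_width: -0.0
clock: 13.15
ee_pos: [564.7, -227.2, 33.8]
tool_rot: [3.135, 0.001, 1.495]
contact_force: [0.3, 1.8, 17.1]
grip_width: -0.1
clock: 14.15
ee_pos: [558.2, -226.8, 33.7]
tool_rot: [3.134, 0.001, 1.495]
contact_force: [0.7, 1.5, 17.1]
grip_width: -0.3
clock: 15.15
ee_pos: [529.5, -357.7, 142.8]
tool_rot: [3.136, 0.005, 1.492]
contact_force: [0.4, -0.1, -0.9]
grip_width: 0.2
0.96 [281.5, 51.6, 41.7, 102.4]
[ 537.7 -235.8]
{'point': [29.5, 277.5], 'conf': 0.85} [[ 537.3 -221.7   19. ]]
{'point': [25.0, 275.7], 'conf': 0.72} [[ 536.2 -218.6   19. ]]
{'point': [145.2, 236.4], 'conf': 0.64} [[ 498.2 -302.4   19. ]]
[ 532.3 -283.3  283.4]
201 -28
```

View pics/w6c.png

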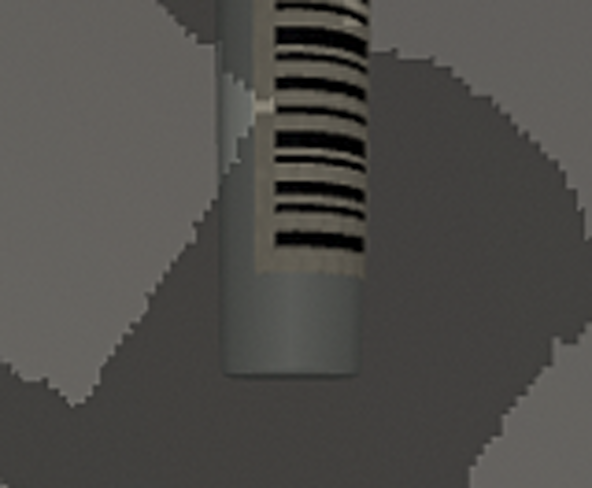

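The crop shows the label's left edge at 255, with the tube spanning 219-366. The code is about 0.42 rad short of up, on the wall side, so about 6 mm more tube travel (12.5 mm of finger).

```bash
python3 -c "
from h import *
to([540.5,-225,38],-0.078)"
```

```text
delta cm [12.64  0.43 10.05] rot [-0.004 -0.003  0.003]
```

```bash
python3 -m handwheel '[[[4.2,0.1,2],[0,0,0],1],[[4.2,0.1,3],[0,0,0],1],[[4.2,0.2,3],[0,0,0],1],[[0,0,1.6],[0,0,0],1],[[0,0,0.5],[0,0,0],1],[[0,0,0.2],[0,0,0],1],[[0,0,0],[0,0,0],1]]'
```

```text
clock: 16.27
ee_pos: [542.0, -229.0, 37.9]
tool_rot: [3.14, 0.001, 1.494]
contact_force: [-0.3, -0.0, -0.2]
grip_width: -0.3
```

```bash
python3 -m handwheel '[[[0,0,0.3],[0,0,0],1],[[0,0,0.2],[0,0,0],1],[[0,0,0.1],[0,0,0],1],[[0,0,0],[0,0,0],1]]'
```

```text
clock: 16.77
ee_pos: [543.6, -228.8, 33.9]
tool_rot: [3.136, 0.002, 1.494]
contact_force: [1.0, 1.5, 10.7]
grip_width: 0.1
```

```bash
python3 -m handwheel '[[[0,-0.5,0],[0,0,0],1],[[0,-0.5,0],[0,0,0],1],[[0,-0.4,0],[0,0,0],1],[[0,0,0],[0,0,0],1],[[0,0,-1],[0,0,0],1],[[-3,0.3,-5],[0,0,0],0.4],[[-3,0.3,-5],[0,0,0],0.4],[[0,0,0],[0,0,0],0.4]]'
python3 - <<'E'
from h import *
np.set_printoptions(precision=2,suppress=True)
im=r.get_image("wrist");save('w7',im);c=cam("wrist")
for x in r.trace("tube","wrist")[:1]:
  print(x["conf"],x["extent"]);v=np.argwhere(x["region"])[:,::-1].astype(float);P=onplane(c,v,19)[:,:2];print(P.mean(0))
  s=np.linalg.eigh(np.cov(P.T))[1][:,1];s*=np.sign(s[1]);t=(P-P.mean(0))@s;print("lean",np.arctan2(*s),t.min(),t.max())
for n in("tube","code"):
  for p in r.pinpoint(n,"wrist")[:2]:print(p,onplane(c,[p["point"][::-1]],19))
print(c[2],r.get_obs()["clock"],r.get_obs()["ee_pos"],r.get_obs()["grip_width"])
save('w7c',cv2.resize(im[20:220,180:400],None,fx=3,fy=3,interpolation=2))
E
```

```text
clock: 17.77
ee_pos: [531.8, -291.1, 146.3]
tool_rot: [3.132, 0.006, 1.493]
contact_force: [0.2, 0.6, -0.4]
grip_width: 51.2
0.91 [273.1, 117.8, 37.9, 139.4]
[ 531.64 -217.48]
lean 0.07504079726044753 -57.21009389141952 50.517996681265636
{'point': [121.1, 274.2], 'conf': 0.7} [[ 531.81 -220.72   19.  ]]
{'point': [119.5, 273.8], 'conf': 0.63} [[ 531.6  -219.48   19.  ]]
[ 533.59 -217.12  286.37] 17.975 [ 527.79 -285.81  139.94] 50.98112455915859
```

View pics/w7c.png

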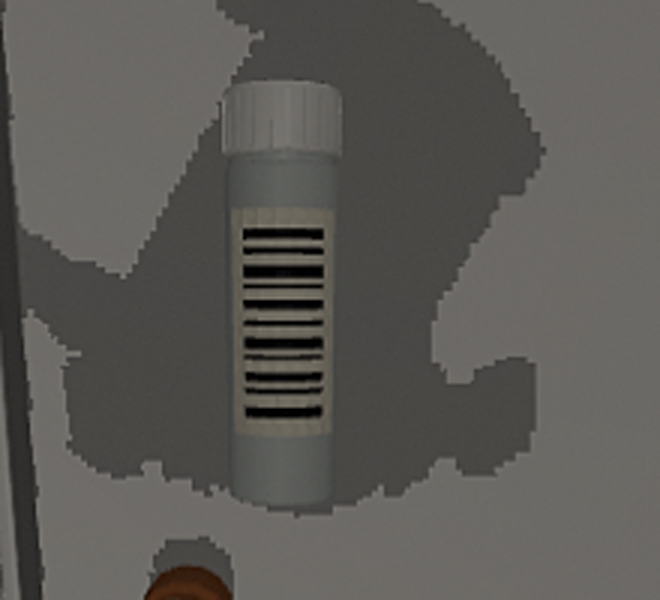

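The code faces up: the bars are centred at 283 on the tube's 281.5, about 0.03 rad off. Tube mid is ≈ (531.7, -220.5). Now the grasp.

```bash
python3 -c "
from h import *
to([531.7,-220.5,60],-0.077);print(r.get_obs()['ee_pos'])"
```

```text
delta cm [ 6.53 -0.08  8.01] rot [-0.003 -0.002  0.001]
[ 527.79479212 -285.81466988  139.93541557]
```

```bash
python3 -m handwheel '[[[2.2,0,2],[0,0,0],0.45],[[2.2,0,3],[0,0,0],0.45],[[2.1,-0.1,3],[0,0,0],0.45],[[0,0,0],[0,0,0],0.45],[[0,0,0],[0,0,0],0.45]]'; python3 -c "
from h import *
to([531.7,-220.5,5.5],-0.077)
c=cam('wrist');r.get_image('wrist')
for n in('tube','code'):
  for p in r.pinpoint(n,'wrist')[:1]:print(p,onplane(c,[p['point'][::-1]],19))"
```

```text
clock: 18.6
ee_pos: [533.3, -222.5, 61.5]
tool_rot: [3.141, 0.001, 1.496]
contact_force: [-0.3, -0.1, -0.1]
grip_width: 47.0
delta cm [ 0.19 -0.18  5.6 ] rot [0.    0.001 0.002]
{'point': [243.6, 282.7], 'conf': 0.83} [[ 535.10918738 -225.40520339   19.        ]]
{'point': [239.4, 277.0], 'conf': 0.68} [[ 531.85002296 -222.42420864   19.        ]]
```

```bash
python3 -m handwheel '[[[-0.1,0,2],[0,0,0],0.45],[[0,0,2],[0,0,0],0.45],[[0,0,1.2],[0,0,0],0.45],[[0,0,0.4],[0,0,0],0.45],[[0,0,0],[0,0,0],0.45]]'
python3 - <<'E'
from h import *
im=r.get_image("wrist");save('w8',im);c=cam("wrist");print(r.get_obs()["ee_pos"])
E
```

```text
clock: 19.38
ee_pos: [533.1, -223.4, 5.6]
tool_rot: [3.141, 0.0, 1.495]
contact_force: [0.5, -0.2, -0.2]
grip_width: 47.0
[ 533.30869007 -223.47868409    5.87617806]
```

View pics/w8.png

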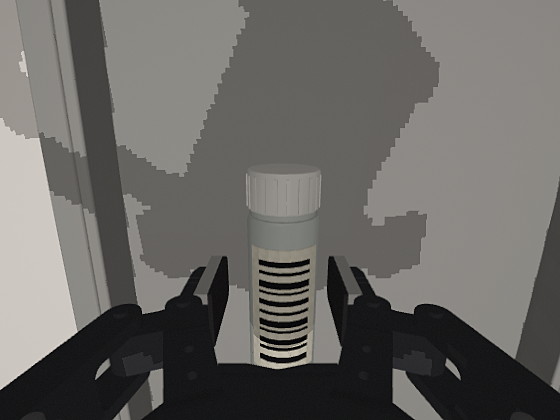

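The tube sits between the pads, its centre at col 283.5 against the pads' 279, about 1.8 mm off. I'll correct that, then close in fine steps.

```bash
python3 -m handwheel '[[[0,0.18,0],[0,0,0],0.5],[[0,0,0],[0,0,0],0.58],[[0,0,0],[0,0,0],0.61],[[0,0,0],[0,0,0],0.62],[[0,0,0],[0,0,0],0.63],[[0,0,0],[0,0,0],0.63]]';python3 -m handwheel '[[[0,0,0],[0,0,0],0.64],[[0,0,0],[0,0,0],0.64]]';python3 -m handwheel '[[[0,0,0],[0,0,0],0.65],[[0,0,0],[0,0,0],0.65]]'
```

```text
clock: 20.18
ee_pos: [534.6, -223.2, 5.3]
tool_rot: [-3.142, -0.0, 1.495]
contact_force: [0.6, 0.2, -1.0]
grip_width: 31.5
clock: 20.42
ee_pos: [534.6, -223.3, 5.3]
tool_rot: [3.142, -0.0, 1.495]
contact_force: [-0.4, -0.7, -0.7]
grip_width: 30.3
clock: 20.68
ee_pos: [534.6, -223.2, 5.3]
tool_rot: [-3.142, -0.0, 1.495]
contact_force: [-1.0, 0.4, 0.3]
grip_width: 30.3
```

```bash
python3 -m handwheel '[[[0,0,0],[0,0,0],0.66],[[0,0,0],[0,0,0],0.665],[[0,0,0],[0,0,0],0.665],[[0,0,-0.3],[0,0,0],0.665],[[0,0,-0.5],[0,0,0],0.665],[[0,0,-1],[0,0,0],0.665],[[0,0,-2],[0,0,0],0.665],[[0,0,0],[0,0,0],0.665]]'
python3 - <<'E'
from h import *
im=r.get_image("wrist");save('w9',im[150:])
E
```

```text
clock: 21.68
ee_pos: [536.1, -224.1, 45.2]
tool_rot: [3.137, 0.002, 1.495]
contact_force: [0.4, 0.5, -1.0]
grip_width: 29.0
```

View pics/w9.png

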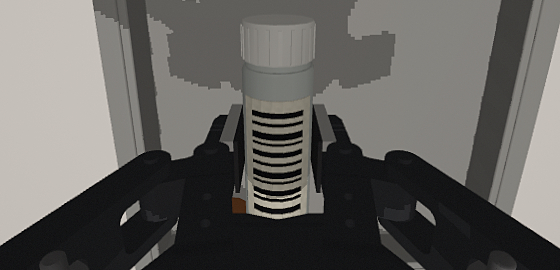

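The tube is held with the code up: bars at 252-304, tube at 246-312. Next I'll get the reader's yaw from the top picture and the tube's offset in the grip.

Run:
```python
from h import *
np.set_printoptions(precision=3,suppress=True)
ct=cam("top");a=onplane(ct,[(165,171),(175,202)],44);d=a[0]-a[1];print(a,np.arctan2(d[1],d[0]),np.linalg.norm(d))
pl=onplane(ct,[(122,103),(166,90),(205,208),(158,223)],8);print(pl)
for i,j in((3,0),(2,1)): e=pl[j]-pl[i];print(np.arctan2(e[1],e[0]),np.linalg.norm(e))
o=r.get_obs();c=cam("wrist");M=R.from_euler('xyz',o["tool_rot"]).as_matrix()
for px in [(278,247),(278,218)]:
    P=onplane(c,[px],o["ee_pos"][2]+28.7)[0];print(px,M.T@(P-o["ee_pos"]))
to([595,120,170],1.87)
```

```text
[[595.218 223.018  44.   ]
 [523.598 200.045  44.   ]] 0.3103994797522353 75.21409534391739
[[772.945 334.107   8.   ]
 [804.081 230.355   8.   ]
 [514.789 137.911   8.   ]
 [482.321 245.231   8.   ]]
0.2967787869365761 303.9098112255391
0.3092988242785965 303.7038993520896
(278, 247) [ 24.353  -1.047 -28.724]
(278, 218) [ 35.782  -1.069 -28.735]
delta cm [ 34.7    3.38 -12.6 ] rot [ 0.001  0.003 -1.946]
```

```bash
python3 -m handwheel '[[[0,0,-4],[0,0,0],0.665],[[2,0.2,-5],[0,0,0],0.665],[[5,0.5,-3],[0,0,0],0.665],[[5.5,0.5,-0.6],[0,0,0],0.665],[[5.5,0.5,0],[0,0,0],0.665],[[5.5,0.5,0],[0,0,0],0.665],[[5.5,0.6,0],[0,0,0],0.665],[[5,0.6,0],[0,0,0],0.665]]' && python3 -m handwheel '[[[0,0,0],[0,0,-0.15],0.665],[[0,0,0],[0,0,-0.165],0.665],[[0,0,0],[0,0,-0.165],0.665],[[0,0,0],[0,0,-0.165],0.665],[[0,0,0],[0,0,-0.165],0.665],[[0,0,0],[0,0,-0.165],0.665],[[0,0,0],[0,0,-0.165],0.665],[[0,0,0],[0,0,-0.165],0.665]]' && python3 -m handwheel '[[[0,0,0],[0,0,-0.165],0.665],[[0,0,0],[0,0,-0.165],0.665],[[0,0,0],[0,0,-0.165],0.665],[[0,0,0],[0,0,-0.15],0.665],[[0,0,0],[0,0,0],0.665],[[0,0,0],[0,0,0],0.665]]'
python3 - <<'E'
from h import *
np.set_printoptions(precision=2,suppress=True)
print(r.get_obs()["q"]);im=r.get_image("wrist");save('w10',im);c=cam("wrist")
for n,z in(("rest",50),("reader",0),("tube",0)):
  for p in r.pinpoint(n,"wrist")[:2]:print(n,p,onplane(c,[p["point"][::-1]],z))
to([595,120,170],1.875)
E
```

```text
clock: 22.72
ee_pos: [594.0, 115.1, 168.5]
tool_rot: [-3.14, 0.0, 1.495]
contact_force: [0.3, -0.4, -1.6]
grip_width: 29.1
clock: 23.72
ee_pos: [593.8, 113.1, 168.3]
tool_rot: [-3.141, -0.002, 2.805]
contact_force: [0.3, 1.0, -1.1]
grip_width: 29.6
clock: 24.48
ee_pos: [594.1, 113.2, 168.8]
tool_rot: [3.141, -0.001, -2.841]
contact_force: [-0.2, -0.0, -0.5]
grip_width: 28.9
[ 0.07  0.36  1.54  0.    1.24 -1.8 ]
rest {'point': [208.3, 406.0], 'conf': 0.83} [[562.41 216.77  50.  ]]
reader {'point': [194.9, 386.5], 'conf': 0.59} [[562.74 216.57   0.  ]]
tube {'point': [287.1, 275.3], 'conf': 0.76} [[691.84 142.18   0.  ]]
delta cm [-0.27  0.63 -0.07] rot [ 0. -0. -0.]
```

View pics/w10.png

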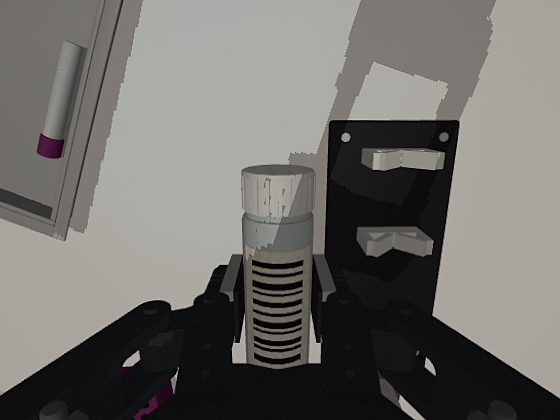

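The wrist shows the rests at (403,158) and (396,240), clear of the held tube. I'll overlay the rest model on a zoom to verify the pose.

Run:
```python
from h import *
np.set_printoptions(precision=3,suppress=True)
im=cv2.cvtColor(cv2.imread('pics/w10.png'),cv2.COLOR_BGR2RGB);c=cam("wrist")
g=cv2.cvtColor(im,cv2.COLOR_RGB2GRAY)
for s in cv2.createLineSegmentDetector().detect(np.ascontiguousarray(g[100:330,315:480]))[0].reshape(-1,2,2):
    s=s+[315,100];L=np.linalg.norm(s[1]-s[0])
    if L>35:
        P=onplane(c,s,8)[:,:2];d=P[1]-P[0];print(s.ravel().round(0),P.round(1).ravel(),"yaw",(np.arctan2(d[1],d[0])+np.pi/4)%(np.pi/2)-np.pi/4)
yw=.304;o=np.array([562.5,216.7,0]);Rz=R.from_euler('z',yw).as_matrix()
k=4;q=cv2.resize(im[115:265,325:470],None,fx=k,fy=k,interpolation=2)
for x0 in(-38,38):
  for x in(x0-7,x0+7):
    pts=np.array([[x,-29,46],[x,-17.2,46],[x,0,28.8],[x,17.2,46],[x,29,46]]);p=((proj(c,pts@Rz.T+o)-[325,115]+.5)*k).astype(int)
    cv2.polylines(q,[p],False,(255,0,0) if x<x0 else (0,255,0),1)
save('w10c',q)
```

```text
[331. 120. 456. 120.] [512.7 138.5 478.  246.7] yaw 0.31039533282460274
[459. 123. 432. 313.] [479.6 251.4 668.2 312.1] yaw 0.3112983877296125
[324. 253. 328. 124.] [636.7 176.3 517.2 137.8] yaw 0.3118321374940951
[319. 144. 334. 100.] [536.4 135.8 496.4 135.7] yaw 0.0032626809005025237
[443. 151. 364. 147.] [506.9 247.7 526.4 176.5] yaw 0.2677456705725383
[316. 263. 323. 299.] [649.6 172.1 686.7 193.2] yaw 0.5167463132675829
[416. 226. 358. 227.] [582.2 253.3 600.  199.1] yaw 0.3188288940134347
[336. 290. 324. 255.] [672.1 202.3 638.9 177.4] yaw 0.6455415842314087
[342. 143. 329. 177.] [529.2 155.2 562.  155. ] yaw -0.007264798146429108
```

View pics/w10c.png

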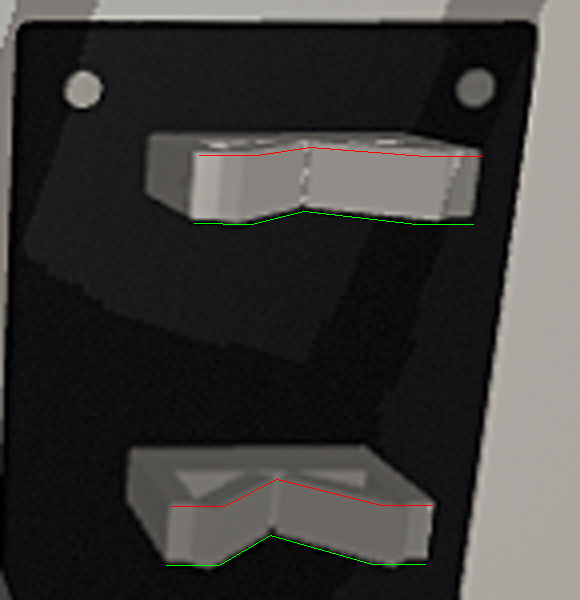

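The overlay fits within about 1 mm with rest = (562.4, 216.8) and yaw ≈ 0.309. Going above it.

```bash
python3 -c "
from h import *
to([560.5,216.2,100],1.88)"
```

```text
delta cm [ 0.16 10.84  6.93] rot [ 0.    -0.    -0.007]
```

```bash
python3 -m handwheel '[[[0,3,0],[0,0,-0.007],0.665],[[0.1,4,1],[0,0,0],0.665],[[0,3.8,2],[0,0,0],0.665],[[0,0,2],[0,0,0],0.665],[[0,0,1.9],[0,0,0],0.665],[[0,0,0],[0,0,0],0.665],[[0,0,0],[0,0,0],0.665]]'
python3 - <<'E'
from h import *
np.set_printoptions(precision=2,suppress=True)
im=r.get_image("wrist");save('w11',im);c=cam("wrist");o=r.get_obs();M=R.from_euler('xyz',o["tool_rot"]).as_matrix();print(o["ee_pos"])
# label top edge / cap seam profile at the tube's middle column
hsv=cv2.cvtColor(im,cv2.COLOR_RGB2GRAY)[160:370,270:284].mean(1);print(hsv.astype(int).tolist())
for n in("code","tube"):
  for p in r.pinpoint(n,"wrist")[:1]:
    P=onplane(c,[p["point"][::-1]],o["ee_pos"][2]+13.7)[0];print(n,p,M.T@(P-o["ee_pos"]))
for row in(218,250): print(row,M.T@(onplane(c,[(278,row)],o["ee_pos"][2]+28.7)[0]-o["ee_pos"]))
to([560.5,216.2,36.3],1.88)
E
```

```text
clock: 25.55
ee_pos: [561.3, 215.8, 101.0]
tool_rot: [-3.142, 0.001, -2.832]
contact_force: [-0.3, -0.0, -1.0]
grip_width: 29.0
[561.47 215.84 101.38]
[82, 97, 106, 104, 92, 81, 83, 83, 83, 83, 82, 82, 82, 80, 83, 112, 135, 129, 130, 129, 125, 126, 127, 123, 124, 123, 120, 120, 120, 117, 116, 113, 113, 113, 113, 114, 120, 126, 128, 128, 127, 123, 124, 123, 120, 121, 119, 112, 113, 113, 113, 113, 113, 113, 113, 113, 111, 104, 95, 97, 97, 98, 94, 81, 84, 101, 98, 95, 95, 95, 95, 95, 96, 96, 95, 96, 95, 96, 96, 95, 95, 96, 95, 95, 95, 95, 96, 95, 96, 96, 93, 92, 101, 107, 107, 108, 108, 107, 107, 107, 107, 109, 111, 89, 0, 5, 7, 3, 14, 80, 114, 108, 110, 96, 38, 0, 0, 59, 101, 108, 105, 106, 111, 95, 37, 0, 6, 6, 6, 0, 40, 93, 114, 92, 32, 0, 41, 94, 110, 106, 107, 113, 83, 13, 2, 5, 1, 18, 96, 113, 108, 108, 114, 74, 8, 0, 22, 98, 108, 104, 105, 111, 76, 21, 1, 5, 5, 3, 2, 108, 114, 91, 25, 0, 55, 109, 108, 107, 106, 109, 116, 11, 1, 5, 2, 1, 107, 113, 116, 5, 0, 17, 88, 110, 105, 105, 107, 107, 68, 0, 3, 5, 2, 11, 72, 110, 106, 105, 74, 10]
tube {'point': [287.9, 278.0], 'conf': 0.92} [ -0.24   1.01 -13.7 ]
218 [ 36.88   0.9  -28.77]
250 [ 24.23   0.93 -28.75]
delta cm [0.08 0.07 6.51] rot [-0.  0.  0.]
```

```bash
python3 -m handwheel '[[[0.08,0.02,2],[0,0,0],0.665],[[0,0,2],[0,0,0],0.665],[[0,0,1],[0,0,0],0.665],[[0,0,0.6],[0,0,0],0.665],[[0,0,0.4],[0,0,0],0.665],[[0,0,0],[0,0,0],0.665],[[0,0,0],[0,0,0],0.665]]';python3 -m handwheel '[[[0,0,0.2],[0,0,0],0.665],[[0,0,0],[0,0,0],0.665],[[0,0,0],[0,0,0],0.665]]'
```

```text
clock: 26.58
ee_pos: [560.2, 215.8, 40.8]
tool_rot: [3.142, 0.001, -2.831]
contact_force: [-0.4, -0.8, -0.9]
grip_width: 29.1
clock: 26.95
ee_pos: [559.8, 215.7, 38.4]
tool_rot: [3.142, 0.0, -2.831]
contact_force: [0.5, -0.8, -1.5]
grip_width: 29.4
```

```bash
python3 -m handwheel '[[[0,0,0.12],[0,0,0],0.665],[[0,0,0],[0,0,0],0.665]]';python3 -m handwheel '[[[0,0,0.1],[0,0,0],0.665],[[0,0,0],[0,0,0],0.665]]'
```

```text
clock: 27.2
ee_pos: [560.1, 215.6, 37.4]
tool_rot: [-3.141, 0.001, -2.831]
contact_force: [-0.6, -0.9, 1.1]
grip_width: 29.4
clock: 27.45
ee_pos: [560.3, 215.3, 36.9]
tool_rot: [-3.141, 0.001, -2.831]
contact_force: [-1.3, -2.7, 5.4]
grip_width: 29.1
```

```bash
python3 -m handwheel '[[[0,-0.05,0],[0,0,0],0.665],[[0,0,0],[0,0,0],0.665]]';python3 -m handwheel '[[[0,-0.02,0.05],[0,0,0],0.665],[[0,0,0],[0,0,0],0.665]]'
```

```text
clock: 27.7
ee_pos: [560.4, 215.1, 36.7]
tool_rot: [-3.141, 0.001, -2.831]
contact_force: [-0.5, -2.5, 5.8]
grip_width: 29.1
clock: 27.95
ee_pos: [560.6, 214.8, 36.3]
tool_rot: [-3.141, 0.001, -2.831]
contact_force: [0.9, -3.0, 6.2]
grip_width: 29.4
```

```bash
python3 -m handwheel '[[[0,-0.08,0],[0,0,0],0.665],[[0,0,0],[0,0,0],0.665]]';python3 -m handwheel '[[[0,-0.05,0.05],[0,0,0],0.665],[[0,0,0],[0,0,0],0.665]]'
```

```text
clock: 28.2
ee_pos: [560.6, 214.8, 36.3]
tool_rot: [3.141, 0.001, -2.832]
contact_force: [-1.2, -1.3, 6.2]
grip_width: 29.1
clock: 28.45
ee_pos: [560.5, 214.8, 36.3]
tool_rot: [3.14, 0.001, -2.832]
contact_force: [-1.5, 0.6, 8.5]
grip_width: 29.3
```

Seated: it no longer moves down and the side force is near zero. Releasing gradually.

```bash
python3 -m handwheel '[[[0,0,-0.1],[0,0,0],0.66],[[0,0,0],[0,0,0],0.645],[[0,0,0],[0,0,0],0.63],[[0,0,0],[0,0,0],0.6],[[0,0,0],[0,0,0],0.5],[[0,0,0],[0,0,0],0.4],[[0,0,0],[0,0,0],0.4]]' && python3 -m handwheel '[[[0,0,-1],[0,0,0],0.4],[[0,0,-2],[0,0,0],0.4],[[0,0,-4],[0,0,0],0.4],[[0,0,-4],[0,0,0],0.4],[[0,-3,-2],[0,0,0],0.4],[[0,-4,0],[0,0,0],0.4],[[0,0,0],[0,0,0],0.4],[[0,0,0],[0,0,0],0.4]]'
python3 - <<'E'
from h import *
np.set_printoptions(precision=2,suppress=True)
im=r.get_image("wrist");c=cam("wrist");o=np.array([562.4,216.8,0]);Rz=R.from_euler('z',.309).as_matrix();print(r.get_obs()["ee_pos"])
P=(proj(c,[[562.4,216.8,50]])[0]).astype(int);print(P)
for n in("code","tube"):
  for cn in("wrist","top"):
    cc=c if cn=="wrist" else cam("top")
    if cn=="top": r.get_image("top")
    for p in r.pinpoint(n,cn)[:1]:print(n,cn,p,Rz.T@(onplane(cc,[p["point"][::-1]],50)[0]-o))
x=r.trace("tube","wrist")[0];v=np.argwhere(x["region"])[:,::-1].astype(float);Q=(onplane(c,v,50)-o)@Rz;print(x["conf"],Q.min(0),Q.max(0),np.polyfit(Q[:,0],Q[:,1],1))
for X in(-52,52):
    print(proj(c,np.array([[X,-15,50],[X,15,50]])@Rz.T+o).ravel())
u,w=P;y0=max(0,w-100);x0=max(0,min(u-110,340));save('w12',cv2.resize(im[y0:y0+200,x0:x0+220],None,fx=3,fy=3,interpolation=2));print(x0,y0)
E
```

```text
clock: 29.32
ee_pos: [560.4, 213.8, 36.1]
tool_rot: [3.142, 0.0, -2.831]
contact_force: [0.0, -0.2, -0.1]
grip_width: 51.0
clock: 30.32
ee_pos: [581.6, 147.4, 166.5]
tool_rot: [3.141, 0.0, -2.832]
contact_force: [0.6, 0.7, -0.2]
grip_width: 50.7
[581.39 147.74 166.29]
[362 211]
code wrist {'point': [207.3, 360.2], 'conf': 0.91} [-4.02 -2.4  50.  ]
code top {'point': [187.0, 165.7], 'conf': 0.46} [-4.28  4.51 50.  ]
tube wrist {'point': [208.3, 365.5], 'conf': 0.6} [-3.18  2.06 50.  ]
tube top {'point': [188.7, 165.6], 'conf': 0.52} [-7.91  5.85 50.  ]
0.91 [-56.2 -15.5  50. ] [51.9  15.99 50.  ] [0.02 0.69]
[348.61 148.29 386.63 148.51]
[341.03 269.12 375.21 269.1 ]
252 111
```

View pics/w12.png

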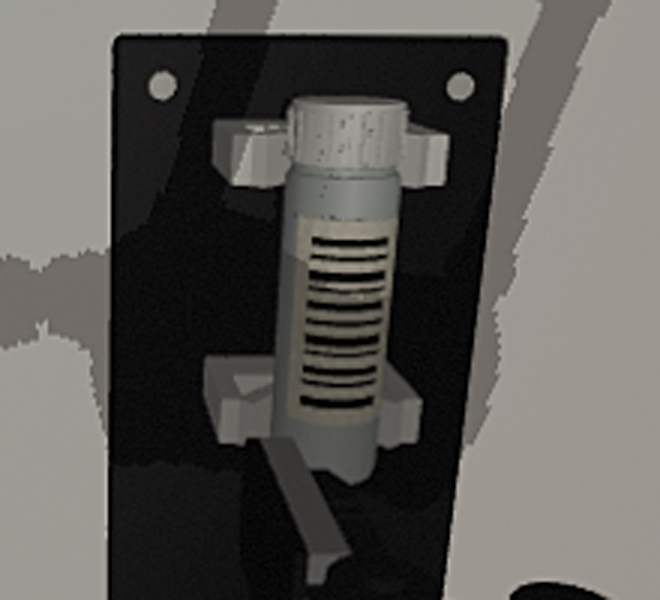

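The tube lies in both rests with the bars towards the camera. I have no views left, so I'll measure the code's angle numerically.

Run:
```python
from h import *
np.set_printoptions(precision=2,suppress=True,linewidth=250)
r.get_image("wrist");im=r.get_image("wrist");c=cam("wrist");o=np.array([562.4,216.8,0]);Rz=R.from_euler('z',.309).as_matrix()
g=im.astype(int)
for row in (188,194,200,206,212,218,224,230,236): print(row,g[row,336:388].mean(1).astype(int), )
print("r-b")
for row in (200,212,224): print(row,(g[row,336:388,0]-g[row,336:388,2]))
# predicted label edges for theta
for th in(-.15,0,.15,.3):
    for X in(-4,):
        for nm,h in(("lab",.967),("sil",None)):
            if h: pts=[[X+s,15*np.sin(th+e*h),50+15*np.cos(th+e*h)] for s in(-20,0,20) for e in(-1,1)]
            else:
                a=.27;pts=[[X+s,e*15*np.cos(a),50+e*15*np.sin(a)] for s in(-20,0,20) for e in(-1,1)]
            print(th,nm,proj(c,np.array(pts)@Rz.T+o).reshape(3,4))
```

```text
188 [ 13  11  12  13  14  11  17   6   6  19  53  73  77  82  89 107 124 118 114 120 135 137 132 130 130 135 142 138 136 135 136 137 140 138 138 136 137 136 134 133 132 133 130 126 126 122 114 102  62   8  15  15]
194 [ 12   8  14  10  11  11  13  13   4  21  65  74  80  87  94 111 116 117 120 123 128 144 146 145 137 148 149 153 149 130 126 117 129 131 130 130 125 122 124 136 152 143 136 139 134 120 116  95  16  10  16  16]
200 [  9  13  13  10  11  12  11  13  14  41  64  63  65  66  73  86  85  83  92 120 121 123 126 130 131 143 143 144 143 142 141 142 144 144 143 142 139 139 142 141 135 120 118 116 110 111 102  56   7  13  20  17]
206 [ 11   8  11  11  10  13   8   6  15  50  64  65  65  71  80  86  84  85  82  51  60  81  84  85 102 137 133 138 144 145 145 143 141 142 143 143 137 131 133 133 127 116 102  73  89 113  86   0   3   8  12   9]
212 [11 11 14  8 10 11  8 13 28 62 63 66 68 71 85 86 87 84 32  0  0  0  0  0 14 12 21 39 38 36 40 38 38 47 56 37 37 37 31 11  5  0  0 39 83 80 29  4 10  8 11 11]
218 [10  9  7  4  8 13 10 11 40 64 64 66 69 77 86 82 83 78 34 30  0  0  0  5  5 13
[... 1173 characters left out ...]
46.76 182.29 384.98 184.38]
 [345.28 205.87 382.66 208.56]
 [343.84 228.51 380.41 231.75]]
0 lab [[352.72 185.38 384.12 185.51]
 [351.04 209.98 381.78 210.07]
 [349.41 233.55 379.51 233.61]]
0 sil [[346.76 182.29 384.98 184.38]
 [345.28 205.87 382.66 208.56]
 [343.84 228.51 380.41 231.75]]
0.15 lab [[355.03 185.84 384.78 185.02]
 [353.29 210.59 382.45 209.42]
 [351.6  234.3  380.18 232.8 ]]
0.15 sil [[346.76 182.29 384.98 184.38]
 [345.28 205.87 382.66 208.56]
 [343.84 228.51 380.41 231.75]]
0.3 lab [[357.62 186.25 384.99 184.5 ]
 [355.81 211.13 382.67 208.72]
 [354.06 234.95 380.41 231.94]]
0.3 sil [[346.76 182.29 384.98 184.38]
 [345.28 205.87 382.66 208.56]
 [343.84 228.51 380.41 231.75]]
```

```bash
python3 -c "
from h import *
o=r.get_obs();print(o['clock'],o['contact_force']);print(r.sign_off())"
```

```text
30.825 [ 0.50969065 -0.56848641  0.21147761]
the job is handed in; nothing more can be done
None
```

I rolled the tube out from the wall, picked it up with the code facing up, laid it in the reader's two V-rests and handed the job in at about 31 s. `sign_off` gives no verdict.

**How it was done**
- **Rolling:** The code started about 67° from up, on the wall side. One short roll would have left the tube too close to the wall. I rolled it about 112 mm, one extra turn, in strokes with the closed fingertips pressing 4 to 17 N. The code ended about 0.03 rad from up on the tray floor.
- **Picking up:** I closed the fingers in small steps and stopped about 1 mm past first touch. The grip force itself can't be read.
- **Laying down:** The highest contact force I read while lowering it into the rests was about 9 N.

**Last checks**
- **Position along the rests:** The wrist camera puts the tube 3 to 4 mm off the rest point; the limit is 12 mm.
- **Position across the rests:** The tube's outline in the wrist picture fits the expected place within about 1 mm; the limit is 4 mm.
- **Axis:** Within about 0.02 rad of the rests' line.
- **Code:** About 0.08 rad from straight up; the limit is 0.30 rad.
- **Robot:** It was clear of everything and read no contact force.

**What disagreed**
- The network's points differed from each other. The top camera put the tube 4 to 6 mm across and up to 8 mm along. The wrist points gave -2 to +2 mm across. I trusted the closer wrist outline, and the tube settling into the Vs supports that.
- A rough eye estimate of the code angle gave +0.15 rad before I measured it properly.
- I did not measure the bystanders again. The pictures and forces gave no sign that any was touched.

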